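# Put the slide cases away in the tilt-out bin

## Task

Tip the wide tilt-out bin forward, put both long slide cases inside it, and then push the bin back until it clicks shut. Leave the narrow bin shut and the short slide case and everything else on the bench where they are.

Things in the scene. Friction and masses are not known exactly. Their poses are not given: they have to be found in the camera images.
- case_a: One of the two alike long slide cases: closed black plastic box 130 x 36 x 32 mm, about 90 g, lying flat on the bench among the clutter. Origin: centre of its underside; x along its length, z up.
- case_b: One of the two alike long slide cases: closed black plastic box 130 x 36 x 32 mm, about 90 g, lying flat on the bench among the clutter. Origin: centre of its underside; x along its length, z up.
- wide_hinge (a point): Middle of the bottom pivot axis of the wide bin, fixed to its housing (170 mm wide, 165 mm high, 144 mm deep, standing on a 6 mm dark steel base plate). Site axes at any time: x level, straight back into the housing; y along the pivot axis; z up. The white housing's 6 mm roof runs from 150 to 156 mm above this point, starting 45 mm behind it.
- wide_in (a point): Centre of the inner floor of the wide bin (148 mm wide inside, 120 mm front to back, back and side walls 68 mm above the floor, front panel 12 mm thick; near the front the side walls rise to 124 mm). Turns with the bin: x back, y across, z up along the front panel. It lies 66 mm behind and 8 mm above the pivot, in bin axes.
- wide_tab (a point): Middle of the top edge of the wide bin's pull tab: an upright tab 70 mm wide, 12 mm thick, centred on the front panel and in the same plane, whose mid-plane passes through the pivot axis. It is 200 mm above the pivot, so it stands 44 mm proud of the roof and can be pinched from above. Axes as wide_in.
- bin_wide (a joint): Tilt of the wide bin in rad: 0 fully shut, positive as its top comes forward (towards the robot), stop at 0.70. Friction hinge (about 0.3 N m): stays where it is left. A spring catch holds it shut: about 5 to 10 N at the tab pulls it out, 8 to 15 N pushes it in (met at 0.12 rad, crest passed by 0.06, then easy to the stop). Clicked shut is below 0.03.
- narrow_hinge (a point): Middle of the bottom pivot axis of the narrow bin, fixed to its housing (100 mm wide, 165 mm high, 144 mm deep, standing on a 6 mm dark steel base plate). Site axes at any time: x level, straight back into the housing; y along the pivot axis; z up. The white housing's 6 mm roof runs from 150 to 156 mm above this point, starting 45 mm behind it.
- narrow_in (a point): Centre of the inner floor of the narrow bin (78 mm wide inside, 120 mm front to back, back and side walls 68 mm above the floor, front panel 12 mm thick; near the front the side walls rise to 124 mm). Turns with the bin: x back, y across, z up along the front panel. It lies 66 mm behind and 8 mm above the pivot, in bin axes.
- narrow_tab (a point): Middle of the top edge of the narrow bin's pull tab: an upright tab 70 mm wide, 12 mm thick, centred on the front panel and in the same plane, whose mid-plane passes through the pivot axis. It is 200 mm above the pivot, so it stands 44 mm proud of the roof and can be pinched from above. Axes as narrow_in.
- bin_narrow (a joint): Tilt of the narrow bin in rad: 0 fully shut, positive as its top comes forward (towards the robot), stop at 0.70. Friction hinge (about 0.3 N m): stays where it is left. A spring catch holds it shut: about 5 to 10 N at the tab pulls it out, 8 to 15 N pushes it in (met at 0.12 rad, crest passed by 0.06, then easy to the stop). Clicked shut is below 0.03.
- short_case: Look-alike slide case, only 80 x 36 x 32 mm; stays where it is. Origin: centre of its underside.
- tip_box: Pipette-tip box 90 x 62 mm, 54 mm high, bystander. Origin: centre of its underside.
- bottle_l: Reagent bottle, 54 mm across, 125 mm high, bystander. Origin: centre of its underside.
- bottle_r: Amber reagent bottle, 54 mm across, 140 mm high, bystander. Origin: centre of its underside.
- jar: Small glass jar, 44 mm across, 50 mm high, bystander. Origin: centre of its underside.
- eyepiece: Black microscope eyepiece standing on end, 38 mm across, 60 mm high, bystander. Origin: centre of its underside.
Not all that is in view belongs to the job. Leave any orange look-alike of the case_a alone.

How it is judged:
By the outcome, as a careful person would: the job done as asked, in the order asked, and still so for the second after the job is handed in, with the robot touching nothing.
It also fails if it takes over 72 s, if anything falls off the work surface, if the arm or the gripper's body presses on something with over 40 N, if the wrist force passes 120 N, or if a joint passes its speed limit or range.

## Robot

A 6-joint arm with a two-finger parallel gripper is mounted at the origin on the work surface. World frame = base frame: x ahead of the robot, y to its left, z up, the work surface at z = 0. Lengths are in mm, angles in rad, forces in N, time in s.
With the tool pointing down it reaches from about 400 to 925 mm from the base axis. Payload 12.5 kg.
Tool frame: the origin (TCP) lies midway between the tips of the shut fingers; the grasp point (between the pads) lies 19 mm behind it; z points along the fingers, y is the direction in which the jaws open and shut (so a half turn about z gives the same grasp; the last joint's range is limited). The gripper opens to 95 mm and grips with 3 to 60 N. Pads are 20 mm wide; open, the fingers measure 119 mm over their backs; the gripper's body (75 mm by 180 mm) begins 59 mm behind the grasp point.
Start: joints at [1.038, 0.491, 1.559, -0, 1.092, -0.106], TCP at [258.711, 568.96, 214.661] pointing down, gripper open.
Joint ranges: [-3.1, 3.1], [-0.84, 2.19], [0.05, 2.79], [-1.13, 4.28], [0.06, 2.93], [-2.69, 2.69]. Speed limits (rad/s): [2.22, 2.22, 2.79, 3.14, 3.14, 3.14].

## Interface

Orientations are given as [roll, pitch, yaw] about the fixed x, y, z axes, in that order (R = Rz(yaw) Ry(pitch) Rx(roll)).
In Python, from cell import env, eyes, job_done, boxes_of, regions_of gives the robot as it stands.
- The arm moves only by the tool send_rows, never from a script. Its argument "plan" is text: rows parted by semicolons, each of 5 numbers parted by spaces: the shift along the tool's x, y, z in mm, then the turn about the tool's z in rad, then the finger opening in mm, from 0 to 95.1. In form: x y z roll gripper; .... A call has 1 to 8 rows; each row shifts and turns the pose as measured when the row begins, along the tool's axes as they then stand; what a row does not reach is not made up. A row lasts 1/10 s, in which the tool goes at most 50 mm and 8.59 degrees, less where a joint would pass 70% of its speed; a pose out of reach is approached as far as the arm can. A call with a gripper value outside its range is refused whole. The fingers move at their own pace and stop on an object; the grip force is fixed at half the most. Time passes only in rows, so rows that do not move let the fingers close. It gives the time, the measured TCP pose, the force and the opening at its end, in the units of the state.
- env.state(): the state, without advancing time (a new reading comes with each control period).
- eyes.read_camera(name): name is "scene" or "top" or "wrist"; returns a dict with "image" (400x640x3 uint8, red, green, blue), "vertical_fov" (degrees; the focal length in pixels is half the picture's height over the tangent of half this angle, whatever the lens; pixels are square), "cx", "cy" (the principal point, pixels), "extrinsics" (4x4, takes a point from camera to world coordinates). Camera axes: x right, y up, looking along -z (the intrinsics and any distortion apply to the point x, -y, -z); pixel columns grow to the right and rows downward; lengths in mm; the calibration is good to about 2 mm. A picture is of the moment at which its call begins. There is no depth.
- job_done(): hands the job in, once; it reports no verdict.
Trained networks look in a picture, given as the dict that the camera call returned (one of the last four; its "shot" number tells which), for a name from the list of things; names that differ only in an ending like _2 or _b are one class to them, and where a whole thing is asked for, a point or a joint stands for the part that bears it (a point fixed in the world has none). Each returns a list of dicts, best first, with "confidence" (0 to 1); they miss things now and then, are a little off and sometimes report something else, mostly with a low value. They report only what shows in the picture. A call takes as long as a camera call. They do not tell look-alikes from the thing itself.
- boxes_of(target, picture): "bbox" ([left, top, width, height] in pixels, round what is visible of it).
- regions_of(target, picture): "pixels" (400x640 bool, what is visible of it) and "bbox" ([left, top, width, height] in pixels, round what is visible of it).
The state is a dict: "t": time; "joints": joint angles; "qvel": joint speeds; "tau": joint torques, N m; "eef_pos": TCP position; "tcp_rot": TCP orientation; "ft_force": force on the tool from outside, world axes, zero at the start; "moment": the same for the moment, N m; "opening": opening from 0.0 (shut) to 1.0 (fully open).
Only numpy, scipy, OpenCV 4.12 (cv2) and the standard library are available. Lean on these libraries where they do the work, as an engineer would, in place of code of your own. Each camera call takes 0.05 s, during which the arm holds its last target.

## Working session

There is one attempt and no reset: what is moved stays moved. The work goes in short steps, Python scripts to look and compute and a tool call to move; the robot and the scene stay as the last step left them, time stands still between calls to the robot, and variables do not carry over. Pictures are saved under pics/ and viewed, and the job is handed in when it is done.

Besides the shell and the picture viewer there is one more tool, called after "Emit:" as name(argument=value, ...) on one line, values as JSON. send_rows: Moves the arm, as the interface text tells. Its arguments: {"type":"object","properties":{"plan":{"type":"string"}},"required":["plan"]}

```bash
ls; mkdir -p pics
cat > h.py <<'E'
import numpy as np, cv2
from cell import env, eyes, job_done, boxes_of, regions_of
def shot(name,fn=None):
    p=eyes.read_camera(name)
    if fn: cv2.imwrite('pics/'+fn,p['image'][:,:,::-1])
    return p
def f_of(p): return 200/np.tan(np.radians(p['vertical_fov'])/2)
def pix(p,P):
    E=np.array(p['extrinsics']);P=np.atleast_2d(P)
    c=(P-E[:3,3])@E[:3,:3]; f=f_of(p)
    return np.c_[p['cx']+f*c[:,0]/-c[:,2], p['cy']-f*c[:,1]/-c[:,2]]
def ray(p,u,v,z):
    E=np.array(p['extrinsics']);f=f_of(p)
    d=E[:3,:3]@np.array([(u-p['cx'])/f,-(v-p['cy'])/f,-1]);o=E[:3,3]
    return o+d*(z-o[2])/d[2]
E
python3 - <<'E'
from h import *
print(env.state())
for n in ['scene','top','wrist']:
    p=shot(n,n+'0.png'); print(n,{k:v for k,v in p.items() if k!='image'})
E
```

```text
pics
{'t': 0.0, 'joints': array([ 1.03840572e+00,  4.91557162e-01,  1.55944012e+00, -2.84560148e-05,
        1.09170452e+00, -1.05593078e-01]), 'qvel': array([-2.00853568e-03,  5.29092655e-04,  1.01529675e-03,  5.60391376e-06,
       -3.15936880e-04,  5.43451809e-04]), 'tau': array([ 8.36797371e-04, -6.12654090e+01, -2.58189315e+01,  6.92310906e-02,
        4.81397426e-02, -9.55186692e-05]), 'eef_pos': array([258.58202805, 568.73425264, 214.06645151]), 'tcp_rot': array([-3.14048702e+00, -9.18039786e-05,  2.71480820e+00]), 'ft_force': array([-0.36484493, -0.06968081, -0.46390695]), 'moment': array([-0.0908168 ,  0.02631395,  0.00623586]), 'opening': 0.9992881960374912}
scene {'vertical_fov': 42.29137450086409, 'cx': 308.64967971303594, 'cy': 197.86728705611404, 'extrinsics': array([[ 5.66325659e-01, -7.42286675e-01,  3.58169989e-01,
         1.04871580e+03],
       [ 8.24168287e-01,  5.12511017e-01, -2.40996041e-01,
        -3.64469560e+02],
       [-4.67791536e-03,  4.31674588e-01,  9.02017277e-01,
         1.32380979e+03],
       [ 0.00000000e+00,  0.00000000e+00,  0.00000000e+00,
 
[... 255 characters left out ...]
.54187496e-02, -1.55811879e-02,
        -7.27044451e+01],
       [-1.76615979e-02,  1.45576616e-01,  9.89189323e-01,
         1.34912612e+03],
       [ 0.00000000e+00,  0.00000000e+00,  0.00000000e+00,
         1.00000000e+00]]), 'shot': 2}
wrist {'vertical_fov': 70.43541175480279, 'cx': 315.92715355264977, 'cy': 197.5754069778989, 'extrinsics': array([[ 4.13564525e-01, -8.76432131e-01, -2.46639622e-01,
         1.90144153e+02],
       [ 9.10474365e-01,  3.98369741e-01,  1.11076464e-01,
         6.00369075e+02],
       [ 9.02780081e-04, -2.70496338e-01,  9.62720580e-01,
         3.84233207e+02],
       [ 0.00000000e+00,  0.00000000e+00,  0.00000000e+00,
         1.00000000e+00]]), 'shot': 3}
```

View pics/scene0.png

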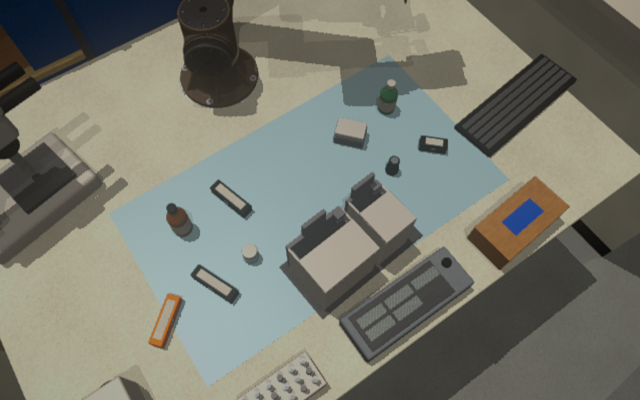

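View pics/top0.png

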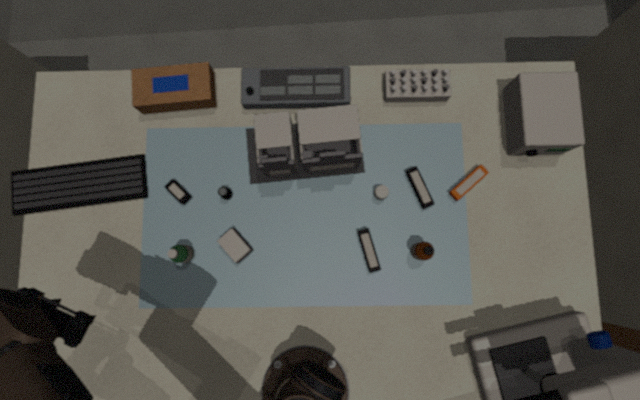

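View pics/wrist0.png

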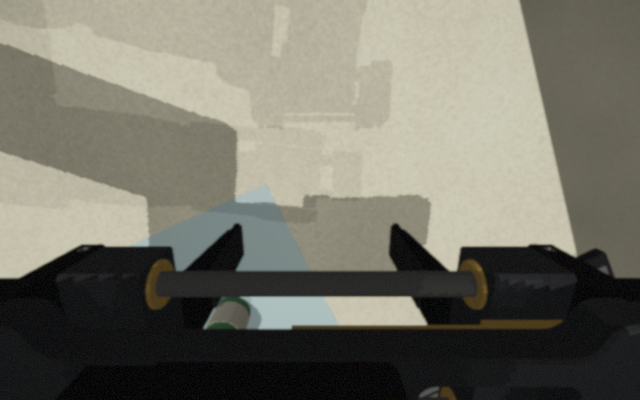

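Candidates for the long case, in top-camera pixels: black boxes at (369,250) and (420,187), a black box at (178,191) that looks shorter, and an orange look-alike at (468,182). I choose the first two and will check their lengths.

Run:
```python
from h import *
t=shot('top'); s=shot('scene')
for nm,p in (('top',t),('scene',s)):
    print(nm)
    for r in regions_of('case_a',p)+regions_of('short_case',p):
        m=r['pixels']; v,u=np.nonzero(m)
        if len(u)<20: continue
        pts=np.array([ray(p,a,b,16)[:2] for a,b in zip(u,v)],np.float32)
        (c,sz,an)=cv2.minAreaRect(pts)
        bp=cv2.boxPoints((c,sz,an)); e=[bp[1]-bp[0],bp[2]-bp[1]]; L=max(e,key=np.linalg.norm)
        print(round(r['confidence'],2),r['bbox'],np.round(c),np.round(sz),round(float(np.degrees(np.arctan2(L[1],L[0])))%180,1))
    for n in ['wide_tab','wide_hinge','narrow_tab','jar','eyepiece','bottle_r','bottle_l','tip_box']:
        print(n,[(round(b['confidence'],2),b['bbox']) for b in boxes_of(n,p)][:2])
im=t['image']
a=cv2.resize(im[90:190,235:375],None,fx=5.5,fy=5.5,interpolation=cv2.INTER_CUBIC);cv2.imwrite('pics/tcrop.png',a[:,:,::-1])
a=cv2.resize(im[150:290,340:500],None,fx=4.2,fy=4.2,interpolation=cv2.INTER_CUBIC);cv2.imwrite('pics/tcase.png',a[:,:,::-1])
a=cv2.resize(s['image'][170:310,275:425],None,fx=4.2,fy=4.2,interpolation=cv2.INTER_CUBIC);cv2.imwrite('pics/scrop.png',a[:,:,::-1])
```

```text
top
0.89 [359.2, 230.6, 20.0, 44.3] [ 407. -196.] [129.  38.] 15.6
0.83 [407.8, 162.8, 28.8, 45.2] [ 595. -357.] [132.  45.] 21.4
0.71 [452.5, 165.6, 34.0, 37.9] [ 607. -507.] [ 42. 145.] 133.3
0.52 [295.7, 102.9, 66.3, 68.9] [756. -85.] [205. 195.] 4.7
0.53 [166.2, 179.9, 24.3, 22.5] [594. 387.] [90. 39.] 45.5
wide_tab [(0.71, [299.4, 136.9, 61.9, 33.4]), (0.41, [296.9, 101.4, 63.8, 66.6])]
wide_hinge [(0.56, [297.0, 102.4, 65.8, 65.0])]
narrow_tab [(0.68, [259.9, 147.0, 42.2, 26.4])]
jar [(0.44, [376.9, 184.8, 11.6, 15.8])]
eyepiece [(0.55, [376.3, 187.5, 11.6, 12.0]), (0.53, [215.6, 188.3, 21.8, 14.4])]
bottle_r [(0.83, [167.6, 242.1, 27.7, 19.9]), (0.55, [413.4, 240.7, 20.1, 21.6])]
bottle_l [(0.83, [167.6, 242.1, 27.7, 19.9]), (0.55, [413.4, 240.7, 20.1, 21.6])]
tip_box [(0.73, [217.6, 226.0, 33.8, 38.1])]
scene
0.97 [188.5, 264.7, 48.9, 38.5] [ 592. -356.] [135.  37.] 22.6
0.96 [147.0, 293.5, 34.8, 55.3] [ 605. -506.] [ 46. 134.] 130.8
0.92 [420.7, 136.9, 30.2, 16.4] [591. 386.] [84. 53.] 45.3
wide_tab [(0.57, [285.5, 207.5, 66.3, 51.6])]
wide_hinge [(0.78, [286.7, 204.1, 94.9, 100.7])]
narrow_tab [(0.68, [346.4, 171.4, 35.7, 40.8])]
jar [(0.57, [240.7, 242.5, 18.1, 20.9]), (0.26, [347.1, 174.6, 34.8, 36.8])]
eyepiece [(0.8, [388.2, 154.3, 12.4, 19.7])]
bottle_r [(0.86, [381.5, 80.1, 18.7, 34.5]), (0.85, [166.8, 203.7, 27.2, 30.3])]
bottle_l [(0.86, [381.5, 80.1, 18.7, 34.5]), (0.85, [166.8, 203.7, 27.2, 30.3])]
tip_box [(0.61, [238.2, 243.7, 20.7, 18.2])]
```

View pics/tcrop.png

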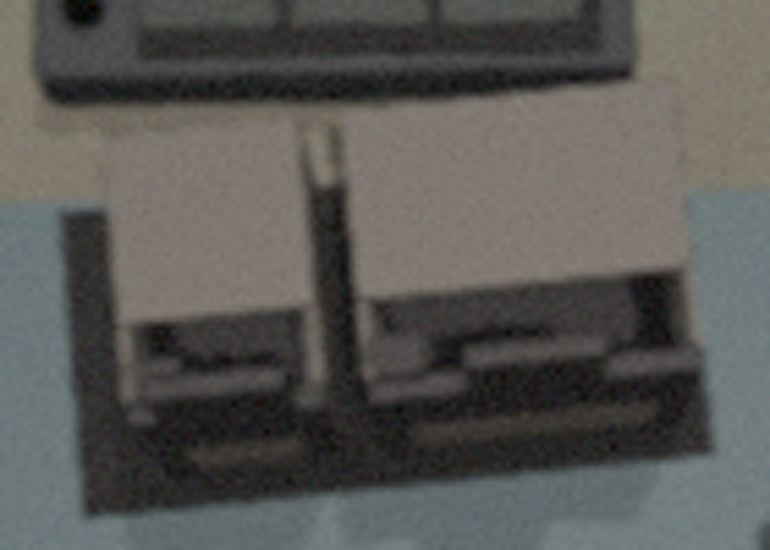

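View pics/tcase.png

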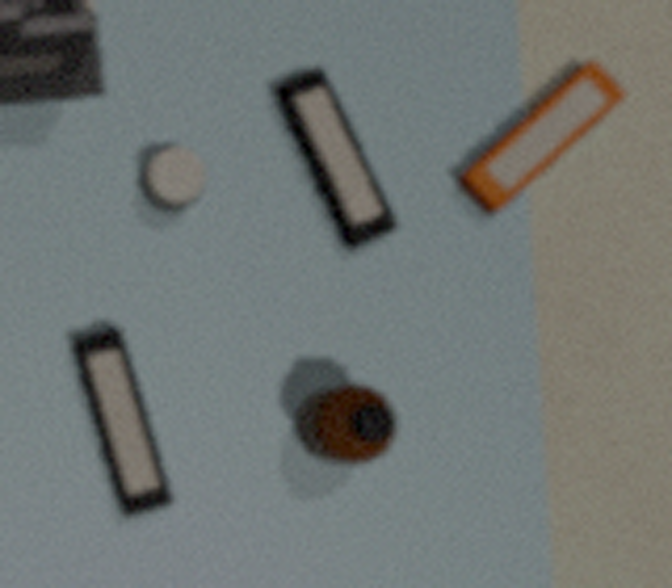

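View pics/scrop.png

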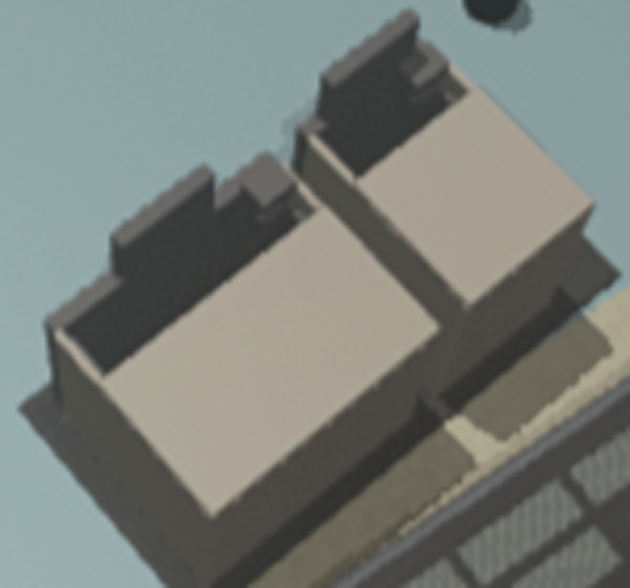

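```bash
cat > fit.py <<'E'
from h import *
from scipy.optimize import least_squares
t=shot('top'); s=shot('scene')
# order: roof FL(y+), FR(y-), BR, BL, tabL, tabR
S=np.array([[351.2,220],[299.5,259.8],[325.5,292.6],[379,248.1],[325.2,211.2],[303.1,228.3]])
T=np.array([[300.1,144.5],[359.5,138.7],[358.6,105.5],[296.8,111.8],[319.7,153.6],[345.4,152.7]])
def model(q):
    x,y,a,L=q; ex=np.array([np.cos(a),np.sin(a),0]);ey=np.array([-np.sin(a),np.cos(a),0])
    o=np.array([x,y,15.]); z=np.array([0,0,1.])
    P=[o+45*ex+85*ey+156*z,o+45*ex-85*ey+156*z,o+(45+L)*ex-85*ey+156*z,o+(45+L)*ex+85*ey+156*z,o+35*ey+200*z,o-35*ey+200*z]
    return np.array(P)
def res(q,w=(1,1)): P=model(q); return np.r_[w[0]*(pix(s,P)-S).ravel(),w[1]*(pix(t,P)-T).ravel()]
for w in [(1,1),(1,0),(0,1)]:
    r=least_squares(res,[650,-60,0,100],args=(w,)); print(w,np.round(r.x,3)); print(np.round(res(r.x).reshape(2,6,2),1).tolist())
E
python3 fit.py
```

```text
(1, 1) [ 6.59199e+02 -8.87210e+01  8.40000e-02  9.53000e+01]
[[[1.3, -1.6], [-1.6, 1.1], [-1.4, -0.8], [0.2, -1.0], [0.0, -1.4], [-1.0, -0.9]], [[-0.2, -1.0], [1.8, -1.3], [-1.1, -1.1], [0.0, -1.4], [-0.5, 0.3], [0.2, -1.4]]]
(1, 0) [ 6.61043e+02 -8.92370e+01  8.90000e-02  9.59420e+01]
[[[1.5, -1.1], [-1.2, 1.9], [-0.6, 0.2], [0.8, -0.4], [0.2, -0.7], [-0.7, -0.2]], [[-0.1, -1.5], [1.8, -2.1], [-1.2, -2.1], [-0.0, -2.1], [-0.3, -0.3], [0.3, -2.2]]]
(0, 1) [ 6.56893e+02 -8.81690e+01  7.70000e-02  9.37570e+01]
[[[1.0, -2.2], [-2.3, 0.1], [-2.7, -2.2], [-0.8, -1.9], [-0.3, -2.1], [-1.5, -1.9]], [[-0.3, -0.4], [1.7, -0.3], [-0.9, 0.4], [0.2, -0.3], [-0.7, 1.1], [-0.0, -0.5]]]
```

```bash
cat > go.py <<'E'
import sys
from h import *
def plan(goal,yawg,vmax=48,wmax=0.14,n=None):
    s=env.state();p=np.array(s['eef_pos']);yaw=s['tcp_rot'][2];g=np.array(goal,float)
    dy=(yawg-yaw+np.pi)%(2*np.pi)-np.pi
    N=int(max(np.ceil(np.linalg.norm(g-p)/vmax),np.ceil(abs(dy)/wmax),1))
    rows=[]
    for i in range(N):
        d=(g-p)/N; c,sn=np.cos(yaw),np.sin(yaw)
        rows.append([c*d[0]+sn*d[1], sn*d[0]-c*d[1], -d[2], -dy/N]); yaw+=dy/N
    print('t',round(s['t'],2),'pos',np.round(p,1),'rot',np.round(s['tcp_rot'],3),'F',np.round(s['ft_force'],1),'op',round(s['opening']*95.1,1),'q',np.round(s['joints'],2))
    for r in rows: print('%.0f %.0f %.0f %.3f'%tuple(r),end='; ')
    print(N)
if __name__=='__main__':
    a=[float(x) for x in sys.argv[1:5]]; plan(a[:3],a[3],*( [float(sys.argv[5])] if len(sys.argv)>5 else []))
E
python3 go.py 682 -87 280 1.655
python3 - <<'E'
from h import *
t=shot('top');s=shot('scene')
print('bottle_r top',ray(t,424,250,140),ray(s,173,209,140),'jar',ray(t,382,190,50),ray(s,249,249,50))
E
```

```text
t 1.35 pos [258.7 569.  214.7] rot [3.141 0.    2.715] F [ 1.3  0.1 -0. ] op 95.2 q [ 1.04  0.49  1.56 -0.    1.09 -0.11]
-39 -25 -4 0.062; -40 -22 -4 0.062; -41 -20 -4 0.062; -43 -17 -4 0.062; -44 -15 -4 0.062; -44 -12 -4 0.062; -45 -9 -4 0.062; -46 -6 -4 0.062; -46 -3 -4 0.062; -46 -0 -4 0.062; -46 2 -4 0.062; -46 5 -4 0.062; -45 8 -4 0.062; -45 11 -4 0.062; -44 14 -4 0.062; -43 16 -4 0.062; -42 19 -4 0.062; 17
bottle_r top [ 401.70727813 -334.05871284  140.        ] [ 410.35489715 -346.58017763  140.        ] jar [ 581.71531226 -237.10019762   50.        ] [ 576.3849318  -235.97573224   50.        ]
```

Emit:
send_rows(plan="-39 -25 -8 0.062 0; -40 -22 -8 0.062 0; -41 -20 -8 0.062 0; -43 -17 -8 0.062 0; -44 -15 -8 0.062 0; -44 -12 -8 0.062 0; -45 -9 -8 0.062 0; -46 -6 -8 0.062 0")

```text
t: 2.25
eef_pos: [460.3, 251.4, 279.8]
tcp_rot: [3.141, 0.0, 2.209]
ft_force: [0.4, 0.9, 0.1]
opening: 0.382
```

```bash
python3 go.py 682 -87 280 1.655
```

```text
t 2.25 pos [460.3 251.4 279.8] rot [3.141 0.    2.209] F [0.4 0.9 0.1] op 36.4 q [ 0.37  0.28  1.71 -0.    1.15 -0.26]
-45 -3 -0 0.062; -45 0 -0 0.062; -45 3 -0 0.062; -45 6 -0 0.062; -44 8 -0 0.062; -44 11 -0 0.062; -43 14 -0 0.062; -42 16 -0 0.062; -41 19 -0 0.062; 9
```

Rows are tracked well.

Emit:
send_rows(plan="-45 -3 0 0.062 0; -45 0 0 0.062 0; -45 3 0 0.062 0; -45 6 0 0.062 0; -44 8 0 0.062 0; -44 11 0 0.062 0; -43 14 0 0.062 0; -42 16 0 0.062 0")

```text
t: 3.05
eef_pos: [660.4, -67.9, 283.1]
tcp_rot: [3.136, -0.001, 1.691]
ft_force: [0.8, 1.6, 0.6]
opening: 0.004
```

Emit:
send_rows(plan="-41 19 0 0.062 0; 0 0 0 0 0; 0 0 0 0 0")

```text
t: 3.35
eef_pos: [686.4, -113.7, 281.3]
tcp_rot: [3.137, -0.001, 1.619]
ft_force: [-0.4, 0.3, -0.9]
opening: 0.004
```

```bash
python3 go.py 682 -87 222 1.655
python3 - <<'E'
from h import *
p=shot('wrist','w1.png')
q=shot('top');cv2.imwrite('pics/t1.png',cv2.resize(q['image'][90:190,235:375],None,fx=5.5,fy=5.5)[:,:,::-1])
ex=np.array([.9965,.0838,0]);ey=np.array([-.0838,.9965,0]);o=np.array([659.2,-88.7,15])
print(pix(p,[o+35*ey+[0,0,200],o-35*ey+[0,0,200],o+45*ex-85*ey+[0,0,156],o+45*ex+85*ey+[0,0,156]]))
E
```

```text
t 3.35 pos [ 686.4 -113.7  281.3] rot [ 3.137e+00 -1.000e-03  1.619e+00] F [-0.4  0.3 -0.9] op 0.4 q [-0.26  0.55  1.28  0.    1.31 -0.31]
13 -2 30 -0.018; 13 -1 30 -0.018; 2
[[280.93542269 137.43015799]
 [286.38742918 218.19092192]
 [334.84775795 246.58791705]
 [331.56499145  77.08440064]]
```

View pics/w1.png

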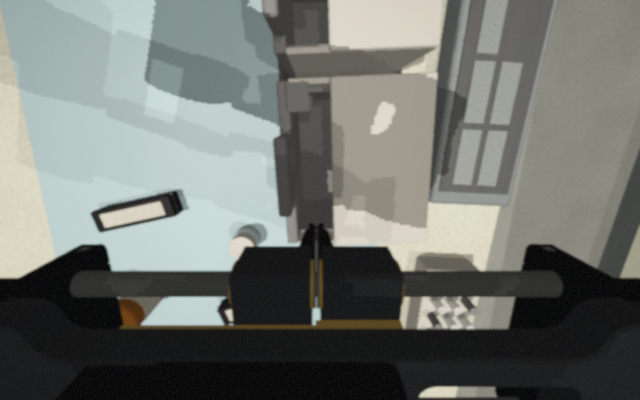

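View pics/t1.png

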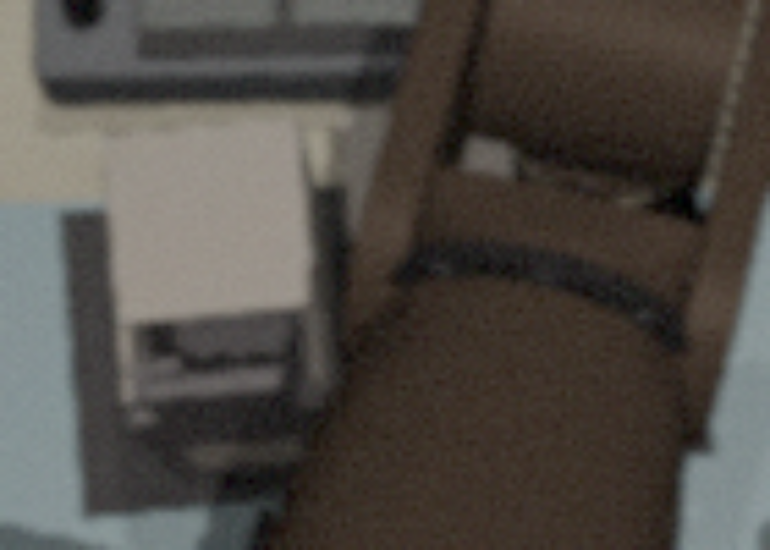

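Emit:
send_rows(plan="13 -3 30 -0.018 0; 13 -2 30 -0.018 0; 0 0 0 0 0; 0 0 0 0 0")

```text
t: 3.85
eef_pos: [678.9, -82.1, 223.7]
tcp_rot: [3.133, 0.001, 1.663]
ft_force: [0.6, 0.2, 0.4]
opening: 0.003
```

```bash
python3 go.py 680.5 -87 180 1.655 20
```

```text
t 3.85 pos [678.9 -82.1 223.7] rot [3.133e+00 1.000e-03 1.663e+00] F [0.6 0.2 0.4] op 0.3 q [-0.22  0.57  1.4   0.    1.17 -0.31]
-2 0 15 0.003; -2 0 15 0.003; -2 0 15 0.003; 3
```

Emit:
send_rows(plan="-2 1 15 0.003 0; -2 1 15 0.003 0; -2 0 14 0 0; 0 0 0 0 0; 0 0 0 0 0")

```text
t: 4.35
eef_pos: [683.2, -89.3, 179.4]
tcp_rot: [3.129, 0.002, 1.656]
ft_force: [0.1, 0.2, 0.4]
opening: 0.006
```

Emit:
send_rows(plan="0 -8 0 0 0; 0 -8 0 0 0; 0 -8 0 0 0; 0 -8 1 0 0; 0 -8 1 0 0; 0 -8 1 0 0; 0 -8 2 0 0; 0 0 0 0 0")

```text
t: 5.15
eef_pos: [624.6, -94.7, 175.5]
tcp_rot: [3.121, 0.004, 1.655]
ft_force: [0.4, -0.3, -0.0]
opening: 0.004
```

Run:
```python
from h import *
s=env.state();print(s['eef_pos'],s['ft_force'])
p=shot('wrist','w2.png')
p=shot('scene');cv2.imwrite('pics/s2.png',cv2.resize(p['image'][150:310,265:425],None,fx=3.5,fy=3.5)[:,:,::-1])
```

```text
[624.62398878 -94.66628438 175.54203661] [ 0.43151043 -0.32694618 -0.03979836]
```

View pics/w2.png

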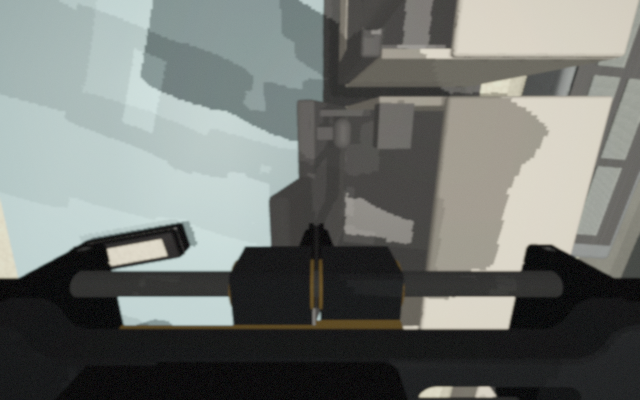

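Emit:
send_rows(plan="0 -10 4 0 0; 0 -9 4 0 0; 0 -9 4 0 0; 0 -8 4 0 0; 0 -8 5 0 0; 0 -8 5 0 0; 0 -6 4 0 0; 0 0 0 0 0")

```text
t: 6.05
eef_pos: [563.7, -100.1, 141.8]
tcp_rot: [3.119, 0.004, 1.655]
ft_force: [0.8, -0.3, -0.5]
opening: 0.005
```

Run:
```python
from h import *
s=env.state();print(s['eef_pos'],s['ft_force'],s['tcp_rot'])
p=shot('wrist','w3.png')
p=shot('scene');cv2.imwrite('pics/s3.png',cv2.resize(p['image'][150:310,265:425],None,fx=3.5,fy=3.5)[:,:,::-1])
```

```text
[ 563.73862506 -100.12638709  141.80820381] [ 0.7731388  -0.30739518 -0.4576267 ] [3.1191613  0.00426614 1.65509372]
```

View pics/w3.png

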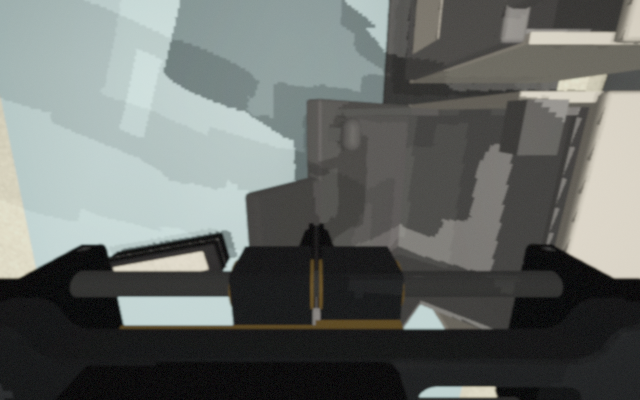

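Emit:
send_rows(plan="0 -6 3 0 0; 0 -4 2 0 0; 0 0 0 0 0")

```text
t: 6.45
eef_pos: [564.4, -100.3, 142.4]
tcp_rot: [3.093, 0.008, 1.653]
ft_force: [-0.8, -0.5, -0.6]
opening: 0.007
```

Emit:
send_rows(plan="0 2 -20 0 0; 0 3 -40 0 0; 0 3 -45 0 0; 0 0 0 0 0")

```text
t: 6.85
eef_pos: [566.7, -98.7, 249.8]
tcp_rot: [3.098, 0.007, 1.654]
ft_force: [-0.3, 0.0, -0.4]
opening: 0.002
```

```bash
python3 go.py 407 -196 130 0.272;python3 - <<'E'
from h import *
p=shot('wrist','w4.png')
p=shot('scene');cv2.imwrite('pics/s4.png',cv2.resize(p['image'][150:310,265:425],None,fx=3.5,fy=3.5)[:,:,::-1])
E
```

```text
t 6.85 pos [566.7 -98.7 249.8] rot [3.098 0.007 1.654] F [-0.3  0.  -0.4] op 0.2 q [-0.29  0.37  1.67  0.01  1.06 -0.38]
-8 -17 12 0.138; -11 -15 12 0.138; -13 -14 12 0.138; -14 -12 12 0.138; -16 -10 12 0.138; -17 -8 12 0.138; -18 -5 12 0.138; -19 -3 12 0.138; -19 -0 12 0.138; -19 3 12 0.138; 10
```

View pics/s4.png

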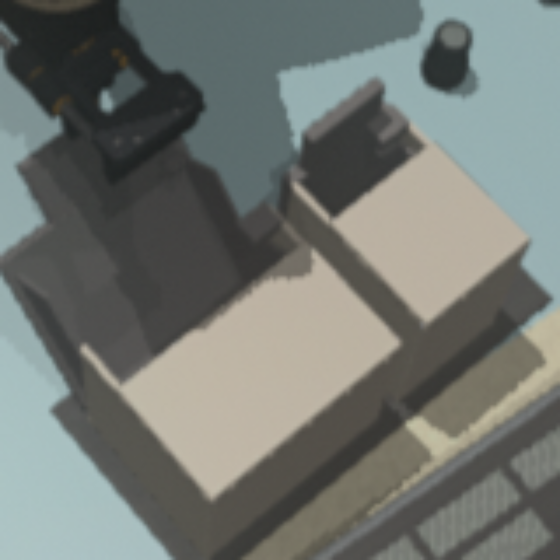

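View pics/w4.png

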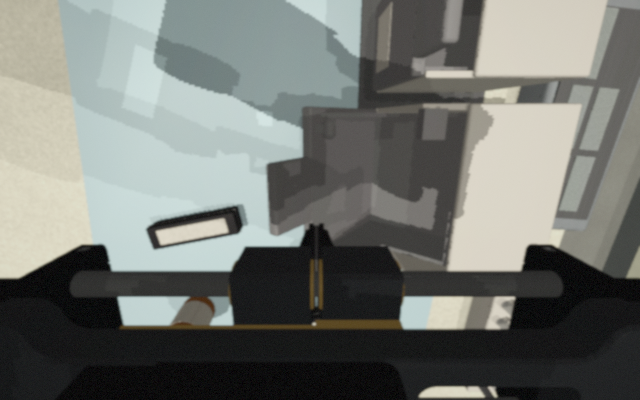

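Emit:
send_rows(plan="-8 -17 0 0.138 60; -11 -15 0 0.138 60; -13 -14 0 0.138 60; -14 -12 5 0.138 60; -16 -10 20 0.138 60; -17 -8 20 0.138 60; -18 -5 20 0.138 60; -19 -3 20 0.138 60")

```text
t: 7.75
eef_pos: [429.2, -173.4, 143.5]
tcp_rot: [3.135, -0.022, 0.512]
ft_force: [0.6, -0.2, -0.8]
opening: 0.6
```

```bash
python3 go.py 407 -196 130 0.272
```

```text
t 7.75 pos [ 429.2 -173.4  143.5] rot [ 3.135 -0.022  0.512] F [ 0.6 -0.2 -0.8] op 57.1 q [-0.54  0.36  2.04  0.02  0.73  0.51]
-15 4 7 0.120; -15 6 7 0.120; 2
```

Emit:
send_rows(plan="-15 4 7 0.12 65; -15 6 7 0.12 65; 0 0 0 0 65; 0 0 0 0 65")

```text
t: 8.15
eef_pos: [400.2, -194.0, 121.5]
tcp_rot: [-3.131, -0.013, 0.259]
ft_force: [0.3, -0.1, -0.4]
opening: 0.683
```

```bash
python3 go.py 407 -196 60 0.272;python3 - <<'E'
from h import *
p=shot('wrist','w5.png')
for r in regions_of('case_a',p)[:2]:
    v,u=np.nonzero(r['pixels']); pts=np.array([ray(p,a,b,32)[:2] for a,b in zip(u,v)],np.float32);print(r['confidence'],r['bbox'],cv2.minAreaRect(pts))
E
```

```text
t 8.15 pos [ 400.2 -194.   121.5] rot [-3.131 -0.013  0.259] F [ 0.3 -0.1 -0.4] op 65.0 q [-0.61  0.38  2.09  0.03  0.67  0.68]
3 2 31 -0.007; 3 2 31 -0.007; 2
0.97 [299.5, 129.3, 45.8, 131.4] ((405.6701354980469, -194.80523681640625), (129.93453979492188, 37.71788024902344), 15.624438285827637)
0.78 [619.4, 80.6, 19.4, 40.2] ((557.6477661132812, -431.1409912109375), (35.040245056152344, 15.399182319641113), 31.04241371154785)
```

View pics/w5.png

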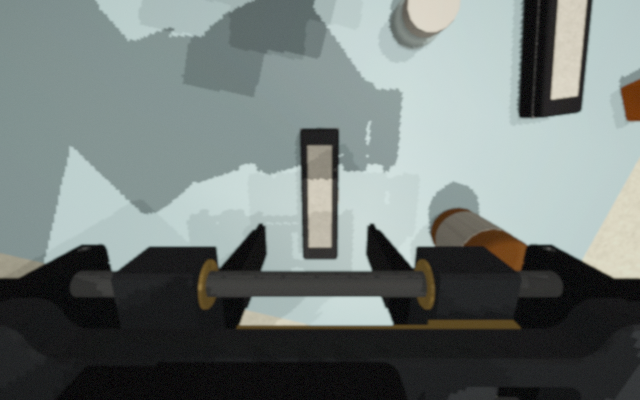

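```bash
python3 - <<'E'
from h import *
p=shot('wrist');
for u,v,z in [(433,222,0),(452,212,0),(475,215,0)]: print(ray(p,u,v,z))
s=shot('scene')
for u,v,z in [(180,236,0),(181,226,0),(193,226,0)]: print('s',ray(s,u,v,z))
E
python3 go.py 406 -195 45 0.272 30
```

```text
[ 403.9240357  -323.80369729    0.        ]
[ 419.97391214 -339.39366631    0.        ]
[ 423.2340724  -364.53972668    0.        ]
s [ 418.05549476 -367.09699968    0.        ]
s [ 3.93375474e+02 -3.50643138e+02  2.27373675e-13]
s [ 412.27267504 -323.25584317    0.        ]
t 8.35 pos [ 401.  -194.   122.4] rot [-3.133 -0.014  0.259] F [-0.7 -0.4 -0.1] op 65.1 q [-0.61  0.38  2.09  0.03  0.67  0.68]
2 1 26 -0.004; 2 1 26 -0.004; 2 1 26 -0.004; 3
```

Emit:
send_rows(plan="2 1 26 -0.004 65; 2 1 26 -0.004 65; 1 0 26 -0.004 65; 0 0 20 0 65; 0 0 0 0 65; 0 0 0 0 65")

```text
t: 8.95
eef_pos: [411.8, -192.8, 24.0]
tcp_rot: [-3.139, -0.019, 0.282]
ft_force: [-0.4, -0.3, 0.4]
opening: 0.684
```

```bash
python3 go.py 406 -195 12 0.272 30
```

```text
t 8.95 pos [ 411.8 -192.8   24. ] rot [-3.139 -0.019  0.282] F [-0.4 -0.3  0.4] op 65.0 q [-0.59  0.58  2.15  0.04  0.41  0.66]
-6 0 12 0.010; 1
```

Emit:
send_rows(plan="-6 2 12 0.01 65; 0 0 0 0 65; 0 0 0 0 20; 0 0 0 0 20; 0 0 0 0 20; 0 0 0 0 20; 0 0 0 0 20")

```text
t: 9.65
eef_pos: [409.6, -197.0, 17.2]
tcp_rot: [3.138, -0.025, 0.276]
ft_force: [-0.4, 0.3, -0.2]
opening: 0.376
```

Emit:
send_rows(plan="0 0 -15 0 20; 0 0 -30 0 20; 0 0 -40 0 20; 0 0 -40 0 20; 0 0 -40 0 20; 0 0 -30 0 20; 0 0 0 0 20")

```text
t: 10.35
eef_pos: [403.9, -197.1, 219.2]
tcp_rot: [3.141, -0.022, 0.276]
ft_force: [0.4, 0.1, -1.0]
opening: 0.375
```

```bash
python3 go.py 631 -87 230 1.655 30
python3 - <<'E'
from h import *
p=shot('wrist','w6.png')
E
```

```text
t 10.35 pos [ 403.9 -197.1  219.2] rot [ 3.141 -0.022  0.276] F [ 0.4  0.1 -1. ] op 35.7 q [-0.61  0.23  1.97  0.02  0.93  0.67]
25 -4 -1 -0.138; 25 -1 -1 -0.138; 25 3 -1 -0.138; 25 6 -1 -0.138; 23 9 -1 -0.138; 22 12 -1 -0.138; 20 15 -1 -0.138; 18 18 -1 -0.138; 15 20 -1 -0.138; 12 22 -1 -0.138; 10
```

View pics/w6.png

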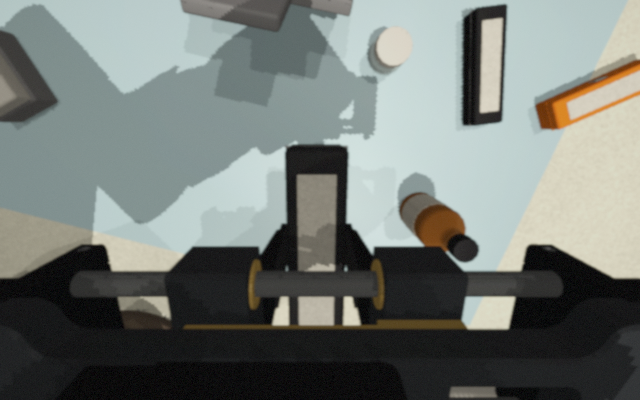

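Emit:
send_rows(plan="25 -4 -6 -0.138 20; 25 -1 -6 -0.138 20; 25 3 -6 -0.138 20; 25 6 -6 -0.138 20; 23 9 -6 -0.138 20; 22 12 -3 -0.138 20; 20 15 -3 -0.138 20; 18 18 -2 -0.138 20")

```text
t: 11.2
eef_pos: [583.8, -102.3, 247.0]
tcp_rot: [-3.141, -0.014, 1.417]
ft_force: [-0.3, -0.6, -0.1]
opening: 0.377
```

```bash
python3 go.py 634 -87 230 1.655 30
```

```text
t 11.2 pos [ 583.8 -102.3  247. ] rot [-3.141 -0.014  1.417] F [-0.3 -0.6 -0.1] op 35.8 q [-0.29  0.41  1.6   0.01  1.13 -0.14]
11 24 8 -0.119; 8 25 8 -0.119; 2
```

Emit:
send_rows(plan="11 22 6 -0.119 20; 8 22 6 -0.119 20; 0 0 0 0 20; 0 0 0 0 20")

```text
t: 11.6
eef_pos: [631.3, -84.2, 225.9]
tcp_rot: [-3.134, -0.017, 1.671]
ft_force: [0.3, 0.0, -1.2]
opening: 0.378
```

```bash
python3 go.py 634 -87 190 1.655 30
python3 - <<'E'
from h import *
p=shot('wrist','w7.png')
p=shot('scene');cv2.imwrite('pics/s7.png',cv2.resize(p['image'][150:310,265:425],None,fx=3.5,fy=3.5)[:,:,::-1])
E
```

```text
t 11.6 pos [631.3 -84.2 225.9] rot [-3.134 -0.017  1.671] F [ 0.3  0.  -1.2] op 36.0 q [-0.24  0.5   1.51  0.02  1.15 -0.35]
-2 1 18 0.008; -2 1 18 0.008; 2
```

View pics/w7.png

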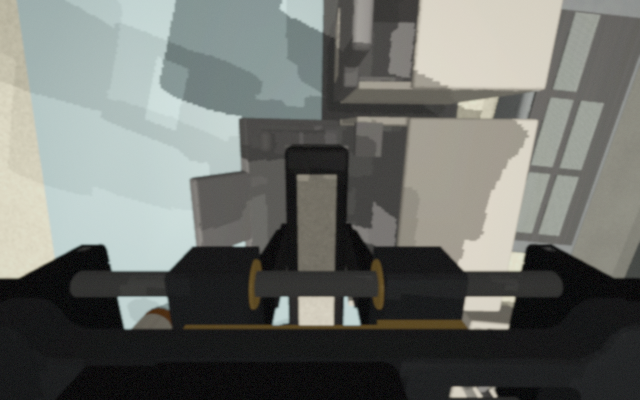

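View pics/s7.png

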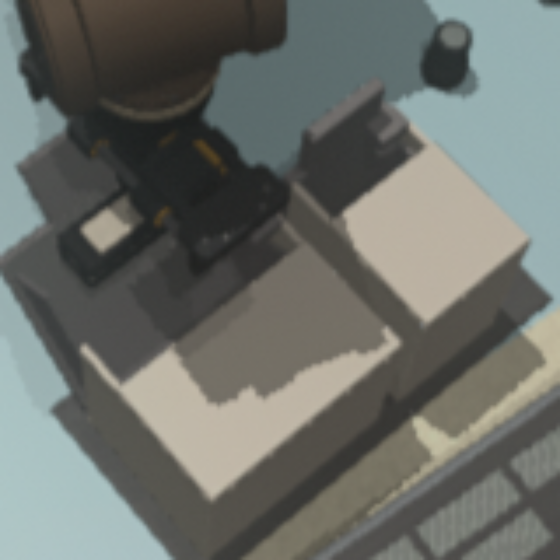

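Run:
```python
from h import *
p=shot('wrist')
ex=np.array([.9965,.0838,0]);ey=np.array([-.0838,.9965,0]);o=np.array([659.2,-88.7,15])
r=ray(p,317,147,241)-o
print('case end rel', r@ex, r@ey, r[2])
# predicted bin edges: panel-side wall inner
def b(x,y,z,th=.7): return o+ey*y+ex*(x*np.cos(th)-z*np.sin(th))+np.array([0,0,x*np.sin(th)+z*np.cos(th)])
for n,q in dict(tabL=b(0,35,200),tabR=b(0,-35,200),wallL_top=b(20,74,132),panelL=b(-6,85,150),backL=b(126,74,76)).items(): print(n,pix(p,q))
```

```text
case end rel -26.949138451088913 67.34646648983494 226.0
tabL [[193.27694498 177.50252683]]
tabR [[200.64483395 255.10223976]]
wallL_top [[271.17052476 129.22640877]]
panelL [[237.38940373 116.37694818]]
backL [[406.24570478 132.12563467]]
```

Emit:
send_rows(plan="-1 3 30 0.008 20; -1 3 30 0.008 20; 0 2 25 0 20; 0 0 22 0 20; 0 0 10 0 20; 0 0 0 0 20")

```text
t: 12.35
eef_pos: [637.2, -87.0, 110.6]
tcp_rot: [-3.142, -0.014, 1.644]
ft_force: [0.7, -0.2, -0.3]
opening: 0.373
```

```bash
python3 go.py 639 -87 104 1.655 30
python3 - <<'E'
from h import *
p=shot('wrist','w8.png')
E
```

```text
t 12.35 pos [637.2 -87.  110.6] rot [-3.142 -0.014  1.644] F [ 0.7 -0.2 -0.3] op 35.5 q [-0.24  0.63  1.61  0.02  0.91 -0.33]
-0 2 7 -0.011; 1
```

View pics/w8.png

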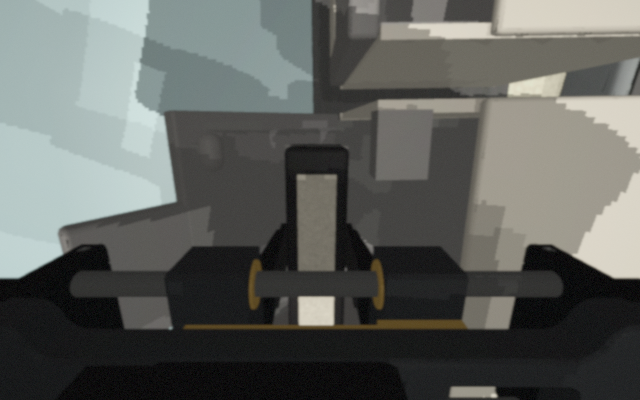

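Case inside the mouth with clearance on the left wall (panel edge at v≈112, case end at v≈147). Down a little and release.

Emit:
send_rows(plan="0 2 5 -0.011 20; 0 0 0 0 20; 0 0 0 0 50; 0 0 0 0 50; 0 0 0 0 50; 0 0 0 0 50")

```text
t: 13.0
eef_pos: [641.5, -87.4, 110.9]
tcp_rot: [3.134, -0.011, 1.655]
ft_force: [-0.1, -0.5, -0.0]
opening: 0.522
```

Emit:
send_rows(plan="0 0 -20 0 50; 0 0 -40 0 50; 0 0 -45 0 50; 0 0 -45 0 50; 0 0 0 0 50")

```text
t: 13.5
eef_pos: [640.0, -89.1, 265.6]
tcp_rot: [3.136, -0.012, 1.655]
ft_force: [-0.2, 0.7, -0.3]
opening: 0.524
```

```bash
python3 go.py 593 -356 200 0.385
python3 - <<'E'
from h import *
p=shot('wrist','w9.png')
p=shot('scene');cv2.imwrite('pics/s9.png',cv2.resize(p['image'][150:310,265:425],None,fx=3.5,fy=3.5)[:,:,::-1])
E
```

```text
t 13.5 pos [640.  -89.1 265.6] rot [ 3.136 -0.012  1.655] F [-0.2  0.7 -0.3] op 49.8 q [-0.25  0.48  1.44  0.01  1.22 -0.34]
-26 -7 7 0.127; -27 -4 7 0.127; -27 -0 7 0.127; -27 3 7 0.127; -26 7 7 0.127; -25 10 7 0.127; -24 13 7 0.127; -22 16 7 0.127; -20 19 7 0.127; -17 21 7 0.127; 10
```

View pics/w9.png

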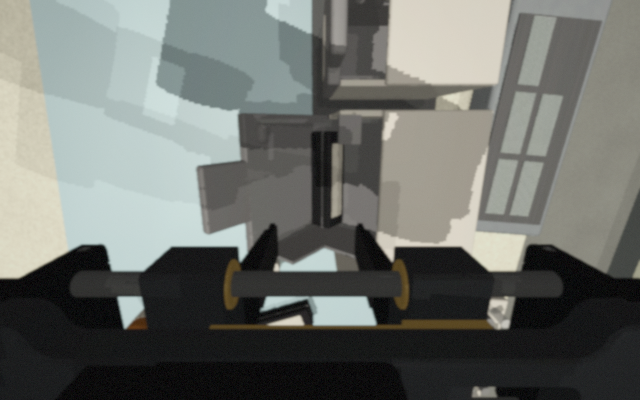

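View pics/s9.png

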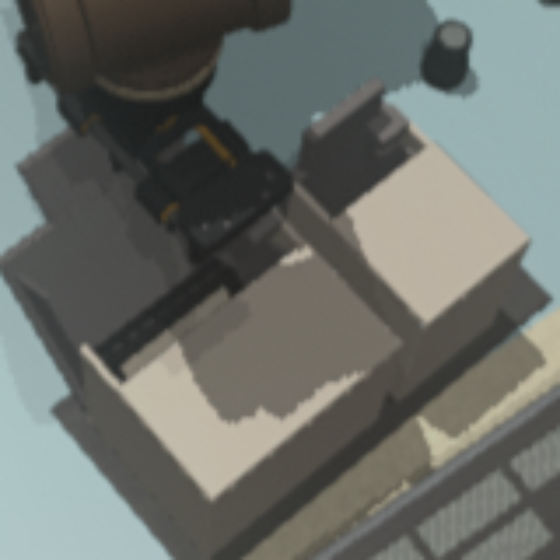

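The first case lies in the bin at wrist (327,178), in the V between panel and floor. Now I move to case_b.

Emit:
send_rows(plan="-26 -7 0 0.127 65; -27 -4 0 0.127 65; -27 0 5 0.127 65; -27 3 8 0.127 65; -26 7 10 0.127 65; -25 10 12 0.127 65; -24 13 15 0.127 65; -22 16 20 0.127 65")

```text
t: 14.4
eef_pos: [592.2, -302.6, 172.4]
tcp_rot: [-3.114, 0.002, 0.606]
ft_force: [-0.2, 0.6, -0.8]
opening: 0.682
```

```bash
python3 go.py 593 -356 140 0.385
```

```text
t 14.4 pos [ 592.2 -302.6  172.4] rot [-3.114e+00  2.000e-03  6.060e-01] F [-0.2  0.6 -0.8] op 64.9 q [-0.58  0.6   1.48  0.01  1.09  0.38]
-15 22 16 0.111; -12 24 16 0.111; 2
```

Emit:
send_rows(plan="-15 22 16 0.111 65; -12 24 16 0.111 65; 0 0 0 0 65; 0 0 0 0 65")

```text
t: 14.8
eef_pos: [587.3, -357.8, 126.8]
tcp_rot: [-3.102, 0.017, 0.369]
ft_force: [0.2, 0.6, -0.1]
opening: 0.684
```

```bash
python3 - <<'E'
from h import *
p=shot('wrist','w10.png')
for r in regions_of('case_b',p)[:3]:
    v,u=np.nonzero(r['pixels']); pts=np.array([ray(p,a,b,32)[:2] for a,b in zip(u,v)],np.float32);print(r['confidence'],r['bbox'],cv2.minAreaRect(pts))
E
python3 go.py 593 -356 40 0.385 30
```

```text
0.91 [295.3, 121.4, 46.6, 133.2] ((594.6567993164062, -355.252197265625), (129.8518829345703, 36.54698944091797), 22.574138641357422)
0.86 [389.2, 193.2, 144.0, 71.9] ((610.69921875, -497.96075439453125), (49.087059020996094, 132.7731475830078), 40.14158248901367)
0.65 [0.0, 0.7, 52.1, 30.9] ((645.013671875, -66.0491714477539), (23.008817672729492, 46.29912185668945), 20.339563369750977)
t 14.9 pos [ 587.7 -357.3  127.7] rot [-3.102  0.017  0.37 ] F [-0.  -0.  -0.3] op 64.9 q [-0.64  0.68  1.45  0.01  1.06  0.55]
2 0 29 -0.005; 2 0 29 -0.005; 2 0 29 -0.005; 3
```

View pics/w10.png

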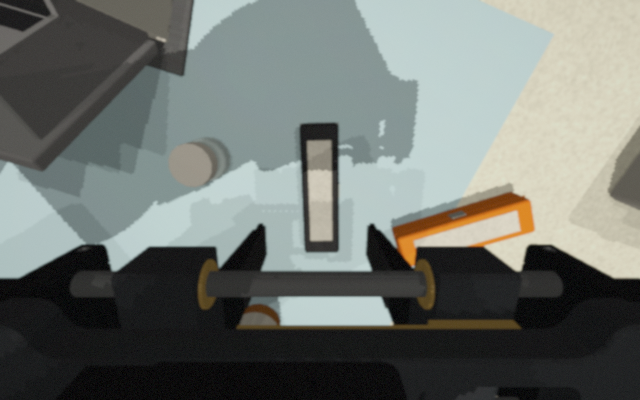

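```bash
python3 - <<'E'
s=open('go.py').read()
s=s.replace("        d=(g-p)/N; c,sn=np.cos(yaw),np.sin(yaw)\n        rows.append([c*d[0]+sn*d[1], sn*d[0]-c*d[1], -d[2], -dy/N]); yaw+=dy/N",
"        R=Rotation.from_euler('xyz',s['tcp_rot']).as_matrix()@Rotation.from_euler('z',-dy/N*i).as_matrix()\n        d=R.T@((g-p)/N); rows.append([*d,-dy/N])")
s=s.replace("from h import *","from h import *\nfrom scipy.spatial.transform import Rotation")
open('go.py','w').write(s)
E
python3 go.py 594.7 -355.3 12 0.394 29
```

```text
t 14.9 pos [ 587.7 -357.3  127.7] rot [-3.102  0.017  0.37 ] F [-0.  -0.  -0.3] op 64.9 q [-0.64  0.68  1.45  0.01  1.06  0.55]
2 1 29 -0.006; 2 1 29 -0.006; 2 1 29 -0.006; 2 1 29 -0.006; 4
```

Emit:
send_rows(plan="2 1 29 -0.006 65; 2 1 29 -0.006 65; 2 1 25 -0.006 65; 0 0 0 0 65; 0 0 0 0 65")

```text
t: 15.4
eef_pos: [595.2, -351.2, 47.5]
tcp_rot: [-3.108, 0.012, 0.4]
ft_force: [-0.2, 0.1, 0.6]
opening: 0.682
```

```bash
python3 go.py 594.7 -355.3 12 0.394 29
```

```text
t 15.4 pos [ 595.2 -351.2   47.5] rot [-3.108  0.012  0.4  ] F [-0.2  0.1  0.6] op 64.9 q [-0.63  0.77  1.5   0.01  0.91  0.53]
-1 2 18 0.003; -1 2 18 0.003; 2
```

Emit:
send_rows(plan="-1 2 18 0.003 65; -1 2 18 0.003 65; 0 0 0 0 65; 0 0 0 0 65")

```text
t: 15.8
eef_pos: [595.3, -355.2, 12.1]
tcp_rot: [-3.112, 0.01, 0.394]
ft_force: [-0.2, -0.2, 0.3]
opening: 0.68
```

```bash
python3 go.py 594.7 -355.3 12 0.394 29
```

```text
t 15.8 pos [ 595.3 -355.2   12.1] rot [-3.112  0.01   0.394] F [-0.2 -0.2  0.3] op 64.7 q [-0.64  0.82  1.51  0.01  0.84  0.53]
-1 -0 0 0.000; 1
```

Emit:
send_rows(plan="0 0 0 0 20; 0 0 0 0 20; 0 0 0 0 20; 0 0 0 0 20; 0 0 -20 0 20; 0 0 -40 0 20; 0 0 -45 0 20; 0 0 -45 0 20")

```text
t: 16.6
eef_pos: [596.1, -357.5, 161.0]
tcp_rot: [-3.102, 0.015, 0.394]
ft_force: [0.5, -0.5, -0.7]
opening: 0.371
```

Emit:
send_rows(plan="0 0 -45 0 20; 0 0 -20 0 20; 0 0 0 0 20")

```text
t: 16.9
eef_pos: [599.2, -360.3, 236.1]
tcp_rot: [-3.111, 0.01, 0.394]
ft_force: [0.0, -0.3, -0.3]
opening: 0.379
```

```bash
python3 go.py 639 -90 245 1.655
python3 - <<'E'
from h import *
p=shot('wrist','w11.png')
E
```

```text
t 16.9 pos [ 599.2 -360.3  236.1] rot [-3.111  0.01   0.394] F [ 0.  -0.3 -0.3] op 36.1 q [-0.64  0.6   1.31  0.01  1.27  0.54]
14 -23 -0 -0.126; 17 -21 -0 -0.126; 19 -19 -0 -0.126; 22 -17 -0 -0.126; 24 -14 -0 -0.126; 25 -11 -0 -0.126; 26 -7 -0 -0.126; 27 -4 -0 -0.126; 27 -1 -0 -0.126; 27 3 -0 -0.126; 10
```

View pics/w11.png

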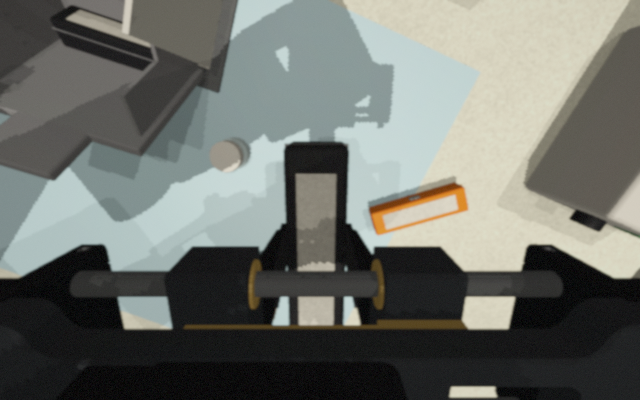

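Emit:
send_rows(plan="14 -23 0 -0.126 20; 17 -21 0 -0.126 20; 19 -19 0 -0.126 20; 22 -17 0 -0.126 20; 24 -14 0 -0.126 20; 25 -11 0 -0.126 20; 26 -7 0 -0.126 20; 27 -4 0 -0.126 20")

```text
t: 17.75
eef_pos: [623.1, -137.6, 221.6]
tcp_rot: [-3.094, -0.029, 1.434]
ft_force: [0.1, -1.7, -1.4]
opening: 0.377
```

```bash
python3 go.py 639 -90 235 1.655
```

```text
t 17.75 pos [ 623.1 -137.6  221.6] rot [-3.094 -0.029  1.434] F [ 0.1 -1.7 -1.4] op 35.8 q [-0.33  0.52  1.48  0.02  1.19 -0.2 ]
25 4 -6 -0.111; 24 7 -6 -0.111; 2
```

Emit:
send_rows(plan="25 4 -5 -0.111 20; 24 7 -5 -0.111 20; 0 0 0 0 20; 0 0 0 0 20")

```text
t: 18.15
eef_pos: [636.1, -83.9, 224.2]
tcp_rot: [-3.09, -0.044, 1.67]
ft_force: [0.4, -0.1, -0.6]
opening: 0.376
```

```bash
python3 go.py 639 -90.4 106 1.655 28
python3 - <<'E'
from h import *
p=shot('wrist','w12.png')
ex=np.array([.9965,.0838,0]);ey=np.array([-.0838,.9965,0]);o=np.array([659.2,-88.7,15])
z=env.state()['eef_pos'][2]+20
r=ray(p,317,145,z)-o
print('case end rel', r@ex, r@ey, r[2])
E
```

```text
t 18.15 pos [636.1 -83.9 224.2] rot [-3.09  -0.044  1.67 ] F [ 0.4 -0.1 -0.6] op 35.8 q [-0.24  0.53  1.46  0.03  1.21 -0.35]
-2 2 23 0.003; -2 2 23 0.003; -2 2 23 0.003; -2 2 23 0.003; -2 2 23 0.003; 5
case end rel -21.08002862271797 68.39024464120732 229.0857428434391
```

View pics/w12.png

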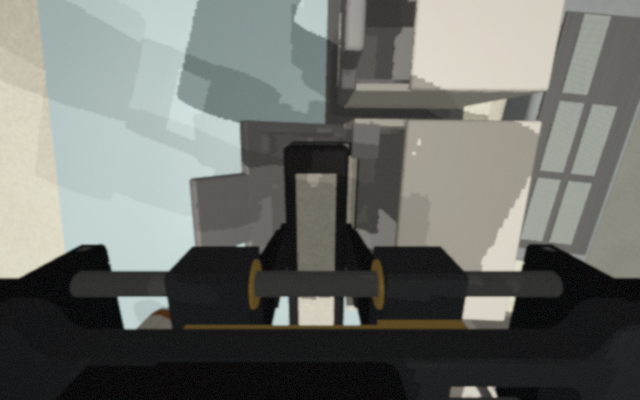

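Emit:
send_rows(plan="-1 2 23 0.003 20; -1 2 23 0.003 20; -1 2 23 0.003 20; -1 2 23 0.003 20; -1 2 20 0.003 20; 0 0 0 0 20; 0 0 0 0 20")

```text
t: 18.9
eef_pos: [636.9, -91.0, 103.4]
tcp_rot: [-3.083, -0.044, 1.636]
ft_force: [0.8, -0.5, -0.1]
opening: 0.377
```

```bash
python3 go.py 639 -88 108 1.655 28
python3 - <<'E'
from h import *
p=shot('wrist','w13.png')
p=shot('scene');cv2.imwrite('pics/s13.png',cv2.resize(p['image'][150:310,265:425],None,fx=3.5,fy=3.5)[:,:,::-1])
E
```

```text
t 18.9 pos [636.9 -91.  103.4] rot [-3.083 -0.044  1.636] F [ 0.8 -0.5 -0.1] op 35.9 q [-0.25  0.66  1.57  0.03  0.98 -0.34]
3 2 -5 -0.019; 1
```

View pics/w13.png

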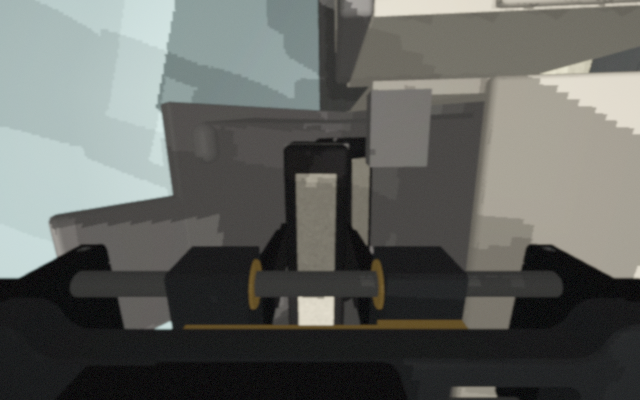

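View pics/s13.png

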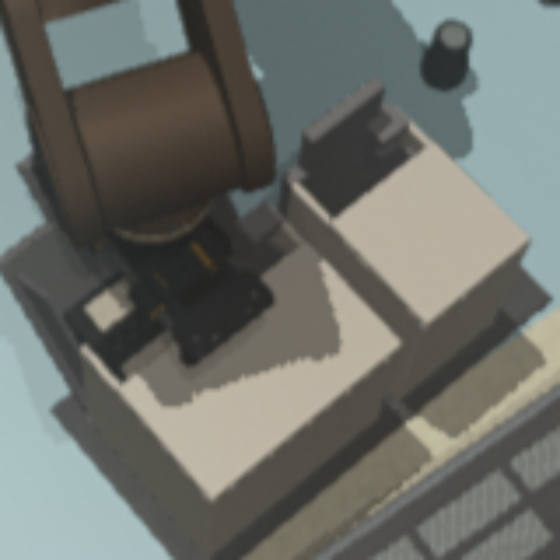

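Emit:
send_rows(plan="2 1 -2 -0.01 20; 0 0 0 0 20; 0 0 0 0 50; 0 0 0 0 50; 0 0 0 0 50; 0 0 0 0 50")

```text
t: 19.6
eef_pos: [639.5, -88.9, 110.1]
tcp_rot: [-3.09, -0.042, 1.648]
ft_force: [-0.4, -0.8, -0.1]
opening: 0.521
```

Emit:
send_rows(plan="0 0 -15 0 50; 0 0 -35 0 50; 0 0 -45 0 50; 0 0 -45 0 50; 0 0 0 0 0; 0 0 0 0 0")

```text
t: 20.2
eef_pos: [646.7, -94.2, 253.6]
tcp_rot: [-3.087, -0.043, 1.648]
ft_force: [-0.5, 0.5, -0.8]
opening: 0.409
```

```bash
python3 go.py 500 -102 270 1.655
python3 - <<'E'
from h import *
p=shot('wrist','w14.png')
p=shot('scene');cv2.imwrite('pics/s14.png',cv2.resize(p['image'][150:310,265:425],None,fx=3.5,fy=3.5)[:,:,::-1])
E
```

```text
t 20.2 pos [646.7 -94.2 253.6] rot [-3.087 -0.043  1.648] F [-0.5  0.5 -0.8] op 38.9 q [-0.26  0.53  1.39  0.02  1.29 -0.34]
1 -37 -2 -0.002; 1 -37 -2 -0.002; 1 -37 -2 -0.002; 1 -37 -2 -0.002; 4
```

View pics/w14.png

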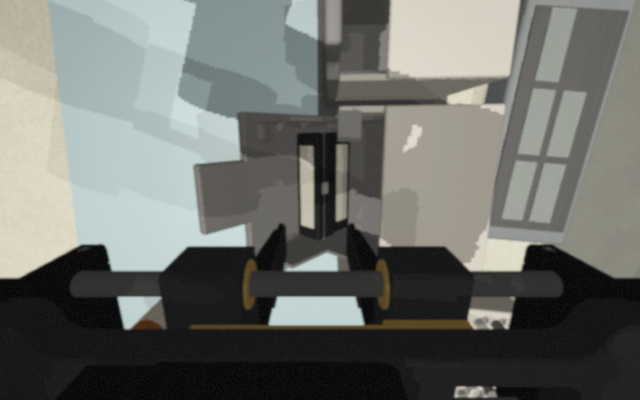

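View pics/s14.png

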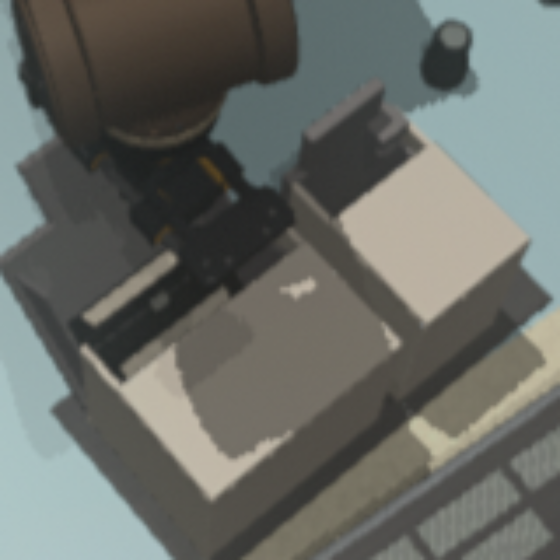

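Both cases lie inside the bin, at wrist (308,185) and (340,180). Next I go round the front and push it shut with closed fingers.

Emit:
send_rows(plan="1 -43 -8 -0.002 0; 1 -43 -8 -0.002 0; 1 -43 0 -0.002 0; 1 -43 0 0 0; 0 0 0 0 0; 0 0 0 0 0")

```text
t: 20.9
eef_pos: [467.6, -103.7, 270.4]
tcp_rot: [-3.073, -0.049, 1.654]
ft_force: [-0.0, 0.1, 0.6]
opening: 0.005
```

```bash
python3 go.py 475 -104 138 1.655 28
```

```text
t 20.9 pos [ 467.6 -103.7  270.4] rot [-3.073 -0.049  1.654] F [-0.   0.1  0.6] op 0.4 q [-0.36  0.26  1.78  0.02  1.19 -0.46]
-1 3 26 -0.000; -1 3 26 -0.000; -1 3 26 -0.000; -1 3 26 -0.000; -1 3 26 -0.000; 5
```

Emit:
send_rows(plan="-1 2 26 0 0; -1 2 26 0 0; -1 2 26 0 0; -1 2 26 0 0; -1 2 26 0 0; 0 0 0 0 0; 0 0 0 0 0")

```text
t: 21.6
eef_pos: [473.0, -101.8, 131.0]
tcp_rot: [-3.069, -0.051, 1.655]
ft_force: [0.4, 0.0, 0.1]
opening: 0.006
```

```bash
python3 go.py 505 -101 138 1.655 10
python3 - <<'E'
from h import *
p=shot('wrist','w15.png')
E
```

```text
t 21.6 pos [ 473.  -101.8  131. ] rot [-3.069 -0.051  1.655] F [0.4 0.  0.1] op 0.6 q [-0.36  0.44  1.94  0.02  0.85 -0.46]
-0 8 -2 0.000; -0 8 -2 0.000; -0 8 -2 0.000; -0 8 -2 0.000; 4
```

View pics/w15.png

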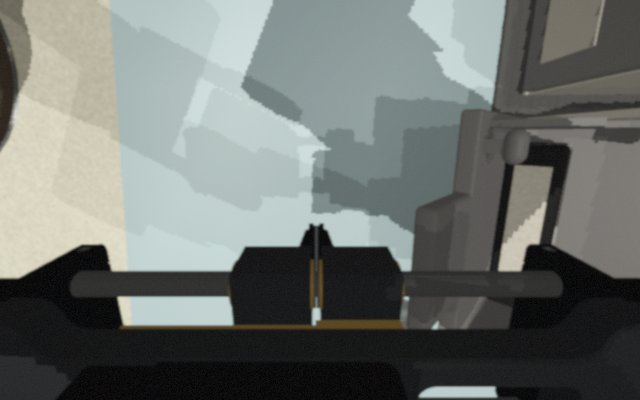

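Emit:
send_rows(plan="0 9 -1 0 0; 0 9 -1 0 0; 0 9 -1 0 0; 0 9 -2 0 0; 0 8 -5 0 0; 0 8 -6 0 0; 0 8 -6 0 0; 0 8 -6 0 0")

```text
t: 22.45
eef_pos: [544.9, -96.4, 160.9]
tcp_rot: [-3.063, -0.051, 1.657]
ft_force: [-0.7, -0.9, -1.5]
opening: 0.007
```

```bash
python3 go.py 564 -96 164 1.655 8
```

```text
t 22.45 pos [544.9 -96.4 160.9] rot [-3.063 -0.051  1.657] F [-0.7 -0.9 -1.5] op 0.7 q [-0.3   0.49  1.74  0.02  1.01 -0.4 ]
-0 6 -2 0.001; -0 6 -2 0.001; -0 6 -2 0.001; 3
```

Emit:
send_rows(plan="0 8 -3 0 0; 0 8 -3 0 0; 0 8 -3 0 0; 0 8 -2 0 0; 0 8 -2 0 0; 0 8 -2 0 0; 0 0 0 0 0")

```text
t: 23.15
eef_pos: [599.8, -92.3, 174.8]
tcp_rot: [-3.065, -0.05, 1.657]
ft_force: [-0.1, -0.4, -0.4]
opening: 0.002
```

```bash
python3 go.py 641 -90 180 1.655 6
python3 - <<'E'
from h import *
p=shot('wrist','w16.png')
p=shot('scene');cv2.imwrite('pics/s16.png',cv2.resize(p['image'][150:310,265:425],None,fx=3.5,fy=3.5)[:,:,::-1])
E
```

```text
t 23.15 pos [599.8 -92.3 174.8] rot [-3.065 -0.05   1.657] F [-0.1 -0.4 -0.4] op 0.2 q [-0.27  0.54  1.59  0.02  1.1  -0.37]
-0 6 -1 0.000; -0 6 -1 0.000; -0 6 -1 0.000; -0 6 -1 0.000; -0 6 -1 0.000; -0 6 -1 0.000; -0 6 -1 0.000; 7
```

View pics/w16.png

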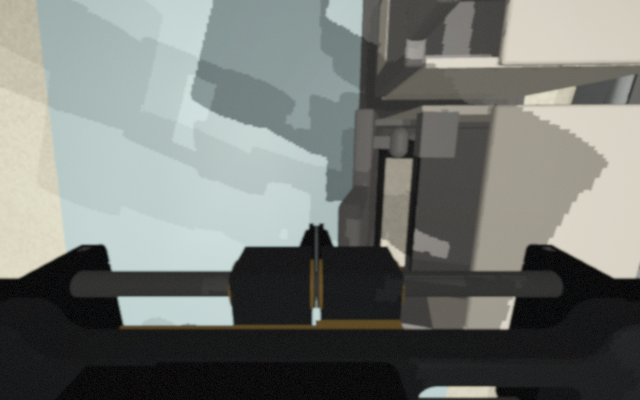

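View pics/s16.png

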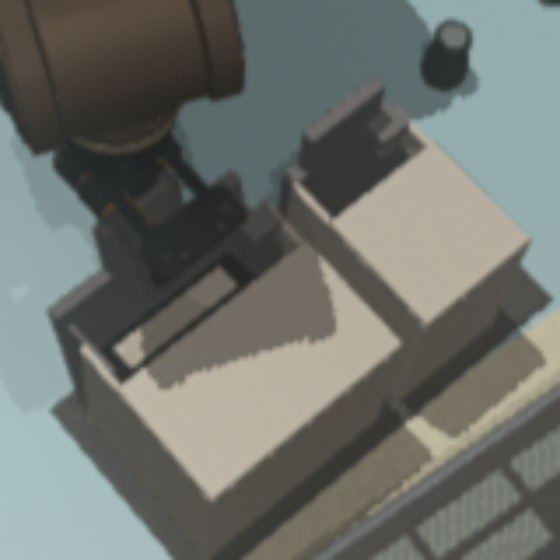

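Emit:
send_rows(plan="0 7 -1 0 0; 0 7 -1 0 0; 0 7 -1 0 0; 0 7 -1 0 0; 0 7 -1 0 0; 0 0 0 0 0")

```text
t: 23.85
eef_pos: [635.1, -89.2, 177.5]
tcp_rot: [-3.061, -0.051, 1.657]
ft_force: [0.2, -0.2, -0.2]
opening: 0.006
```

Emit:
send_rows(plan="0 6 0 0 0; 0 6 0 0 0")

```text
t: 24.05
eef_pos: [637.7, -88.8, 177.1]
tcp_rot: [-3.036, -0.053, 1.657]
ft_force: [-57.4, -7.6, 32.9]
opening: 0.001
```

Emit:
send_rows(plan="0 -8 0 0 0; 0 -25 -2 0 0; 0 -40 -5 0 0; 0 -45 -5 0 0; 0 -45 -20 0 0; 0 -20 -30 0 0; 0 0 0 0 0")

```text
t: 24.75
eef_pos: [456.6, -108.7, 258.8]
tcp_rot: [-3.032, -0.054, 1.657]
ft_force: [0.4, -0.7, -0.4]
opening: 0.004
```

```bash
cat > chk.py <<'E'
from h import *
import sys
k=sys.argv[1]
s=env.state();print(s['t'],s['eef_pos'],s['ft_force'])
shot('wrist','w%s.png'%k)
p=shot('scene');cv2.imwrite('pics/s%s.png'%k,cv2.resize(p['image'][150:310,265:425],None,fx=3.5,fy=3.5)[:,:,::-1])
q=shot('top');cv2.imwrite('pics/t%s.png'%k,cv2.resize(q['image'][90:190,235:375],None,fx=5.5,fy=5.5,interpolation=cv2.INTER_CUBIC)[:,:,::-1])
E
python3 chk.py 17
```

```text
24.75 [ 456.55218978 -108.68760918  258.84370546] [ 0.38495469 -0.72260138 -0.44304824]
```

View pics/s17.png

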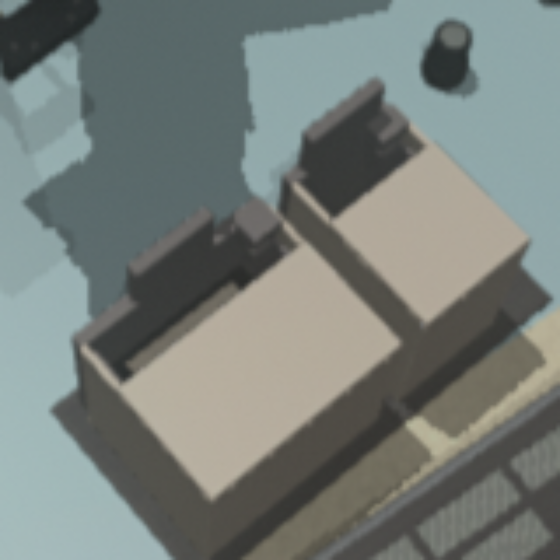

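View pics/w17.png

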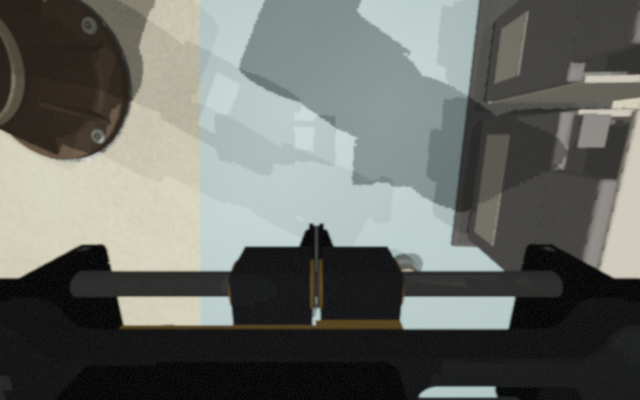

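Run:
```python
from h import *
p=shot('scene','final_scene.png'); a=cv2.imread('pics/scene0.png')
tpl=a[205:232,298:330]
b=p['image'][:,:,::-1].copy()
for nm,(y0,y1,x0,x1) in dict(tab=(206,230,300,328),panel_lo=(232,250,286,302),roof_ref=(225,285,320,370)).items():
    T=a[y0:y1,x0:x1]; R=b[y0-12:y1+12,x0-12:x1+12]
    m=cv2.matchTemplate(R,T,cv2.TM_CCOEFF_NORMED); _,v,_,l=cv2.minMaxLoc(m); print(nm,v,l[0]-12,l[1]-12)
o=np.array([659.2,-88.7,15]);ex=np.array([.9965,.0838,0])
for th in (0,.03,.06,.12): print(th,pix(p,o-ex*200*np.sin(th)+[0,0,200*np.cos(th)]))
d=np.vstack([np.hstack([cv2.resize(x[190:265,275:360],None,fx=4.5,fy=4.5,interpolation=cv2.INTER_CUBIC) for x in (a,b)])]);cv2.imwrite('pics/cmp.png',d)
cv2.imwrite('pics/full.png',b)
```

```text
tab 0.9140017032623291 0 4
panel_lo 0.7964975833892822 0 1
roof_ref 0.9902281761169434 0 0
0 [[313.74046888 218.52157084]]
0.03 [[312.10557877 216.71346281]]
0.06 [[310.47794322 214.94415407]]
0.12 [[307.25264584 211.53011738]]
```

View pics/cmp.png

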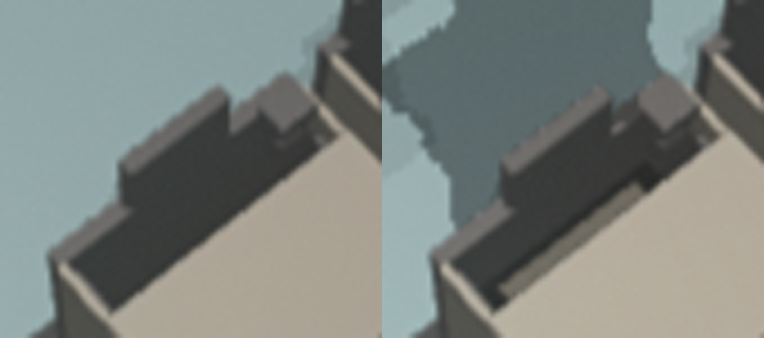

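View pics/full.png

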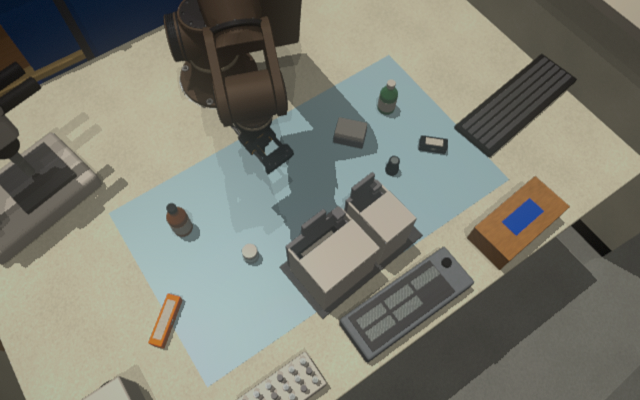

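```bash
python3 -c "
from h import *
print(job_done())"
```

```text
the job is handed in; nothing more can be done
None
```

The job is handed in: both long slide cases are in the wide bin, the bin is pushed shut, and the arm is clear. It took about 25 s of the 72 s allowed.

- **Steps:** I tipped the wide bin forward to its stop with closed fingers behind the tab. I put the two 130 mm black cases in one after the other, then pushed the tab back from the front until the force rose to about 57 N at the stop. I then backed the arm away.
- **Bin shut:** In the final scene picture the tab and panel corners match the starting picture to within about half a pixel by eye. A tilt of 0.03 rad would have moved them by about 2.4 px.
- **Cases:** Before closing, the wrist picture showed both cases inside. The final picture shows the upper one lying behind the panel.
- **Left alone:** The narrow bin, short case, orange case, bottles, jar, eyepiece and tip box appear where they started in that picture.
- **Check that disagreed:** An automatic template match put the tab 4 px lower than at the start, in the opposite direction to any opening. The arm's shadow had changed the background behind the tab, so I discounted it and relied on the corner comparison.
- **Tool tilt:** The tool drifted to about 6 degrees off vertical over the run. I saw no contact caused by it.

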